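# Close the food processor: turn the keyed lid onto its pin and press it home

### The arm

A 6-joint arm with a two-finger parallel gripper is mounted at the origin on the work surface. World frame = base frame: x ahead of the robot, y to its left, z up, the work surface at z = 0. Lengths are in mm, angles in rad, forces in N, time in s.
With the tool pointing down it reaches from about 350 to 975 mm from the base axis. Payload 7.1 kg.
Tool frame: the origin (TCP) lies at the very end of the fingers, on their centre line; the grasp point (between the pads) lies 19 mm behind it (ctrl.pinch_z is the z of the grasp point in the tool frame, in mm); z points along the fingers, y is the direction in which the jaws open and shut (so a half turn about z gives the same grasp; the last joint's range is limited). The gripper opens to 88 mm and grips with 3 to 60 N. Pads are 20 mm wide; open, the fingers measure 115 mm over their backs; the gripper's body (75 mm by 178 mm) begins 61 mm behind the grasp point.
Start: joints at [1.175, 0.423, 1.63, -0, 1.089, -0.019], TCP at [229.934, 581.15, 222.675] pointing down, gripper open.
Joint ranges: [-3, 3], [-0.9, 2.11], [0.09, 2.58], [-1.31, 4.45], [0.11, 2.69], [-2.54, 2.54]. Speed limits (rad/s): [2.39, 2.39, 3.01, 3.14, 3.14, 3.14].

### API

Orientations are given as a rotation vector (axis times angle).
In Python, from workcell import get_obs, optics, ctrl gives the robot as it stands.
- The arm moves only by the shell command python3 -m jog 'ROWS'. ROWS is a JSON object of lists of equal length, an entry for each row: "delta_rot": the turn, a rotation vector about the tool's x, y, z in rad, a list of three; "translation": the shift along the tool's x, y, z in mm, a list of three; "hand": the opening, from -1 (shut) to 1 (fully open). In form: {"delta_rot": [[rx, ry, rz], ...], "translation": [[x, y, z], ...], "hand": [hand, ...]}. A call has 1 to 5 rows; each row is the pose to reach, as a shift and turn from the pose commanded when the call began, along the tool's axes at that moment; what a row does not reach only later rows make up. A row lasts 1/10 s, in which the tool goes at most 50 mm and 8.59 degrees, less where a joint would pass 70% of its speed; a pose out of reach is approached as far as the arm can. A call with a gripper value outside its range is refused whole. The fingers move at their own pace and stop on an object; the grip force is fixed at half the most. Time passes only in rows, so rows that repeat a pose let the fingers close. It gives the time, the measured TCP pose, the force and the opening at its end, in the units of the state.
- get_obs(): the state, without advancing time (a new reading comes with each control period).
- optics.get_image(name): name is "side" or "top" or "wrist"; returns the picture (384x512x3 uint8, red, green, blue); there is no depth.
- optics.calibration(name): a dict with "intrinsics" (3x3 intrinsics, pixels), "cam_to_world" (4x4, takes a point from camera to world coordinates). Camera axes: x right, y up, looking along -z (the intrinsics and any distortion apply to the point x, -y, -z); pixel columns grow to the right and rows downward; lengths in mm; the calibration is good to about 2 mm. A picture is of the moment at which its call begins: read the wrist's pose just before it. calibration takes no time and is no camera call; for the wrist camera it gives the pose at the moment of the call.
- ctrl.close_job(): hands the job in, once; it reports no verdict.
The state is a dict: "t": time; "qpos": joint angles; "qvel": joint speeds; "joint_torque": joint torques, N m; "ee_pos": TCP position; "orientation": TCP orientation; "ft_force": force on the tool from outside, world axes, zero at the start; "moment": the same for the moment, N m; "width": finger opening in mm.
Only numpy, scipy, OpenCV 4.12 (cv2) and the standard library are available. Lean on these libraries where they do the work, as an engineer would, in place of code of your own. Each camera call takes 0.05 s, during which the arm holds its last target. There are 200 camera calls.

### The job

Close the food processor on the worktop: with the fingertips, push the orange rib on its cream lid round, whichever way you like, until the notch in the lid's edge stands over the red pin at the bowl's rim, then press the lid down until it is fully home, flush with the rim. Do not pinch the rib or lift the lid, and leave the mug, the jar and the sugar pot where they stand. Finish with the hand clear.

Things in the scene. Friction and masses are not known exactly. Their poses are not given: they have to be found in the camera images.
- processor: Food processor, fixed: white motor block 190 x 210 x 58 mm, on it an open dark grey round bowl, 167 mm across, rim 140 mm above the worktop. Origin: on the bowl's axis at worktop height; z up, +x from the axis to the red pin. Bowl handle on the -x side below the rim, out to 118 mm from the axis. A hidden spindle keeps the lid centred within 1.5 mm.
- pin (a point): Red locking pin inside the bowl's rim, fixed. The point is 70 mm from the bowl's axis at rim height (140 mm above the worktop); the pin's bevelled top is 6.5 mm below it. The pin is 8 mm wide and reaches inward to 65 mm from the axis. A red mark on the rim and the bowl's outside shows where it is.
- lid: Loose cream lid, disc 150 mm across, 14 mm thick, about 0.2 kg, in the bowl's mouth. Origin: centre of its underside; z up, +x to its notch. It starts with the underside 134.5 mm above the worktop (top 8.5 mm above the rim) on a stiff seal and turns freely both ways. Home: underside at 125.5 mm, top flush with the rim.
- lid_notch (a point): Notch in the lid's edge: a through cut 20 mm wide at the edge, 17 mm deep radially. The point is mid-notch, 70 mm from the lid's centre, at the lid's top surface (14 mm above the underside). Within about 4 degrees of the pin the lid goes down 9 mm under a press of 7 to 10 N and stays down; elsewhere the pin blocks it.
- lid_rib (a point): Upright orange rib on top of the lid, for pushing it round: 10 mm thick, 28 mm long, running radially towards the notch, from 27 to 55 mm from the lid's centre; it stands 18 mm above the lid's top surface. The point is the middle of its top, 41 mm from the lid's centre and 32 mm above the underside.
- lid_boss (a point): Flat round boss in the middle of the lid, 40 mm across, 8 mm higher than the lid's top surface: a good place to press. The point is the centre of its top, 22 mm above the lid's underside.
- mug: Blue mug, 80 mm across, 90 mm high, with a handle, standing loose beside the processor; origin at the centre of its foot. Leave it.
- jar: Amber jar with green cap, 72 mm across, 100 mm high, standing loose beside the processor; origin at the centre of its foot. Leave it.
- pot: White sugar pot with a knob, 76 mm across, 68 mm high, standing loose near the processor; origin at the centre of its foot. Leave it.
Mind the look-alikes: they are no part of the job. Of the things like the lid, leave any that is green; of the rest the smaller one is meant.

How it is judged (in metres and radians):
On the way:
1. the lid is turned until its notch stands over the pin (within 10 mm) (horizontal distance between lid_notch and pin below 0.01 m), for 0.05 s.
At the end, for the whole second after the job is handed in: the lid lies fully down in the bowl (underside less than 127.5 mm above the worktop, 2 mm above its lowest), level within 0.04 rad and at rest, its notch within 9 mm of the pin, and mug, jar and sugar pot stand upright within 20 mm of where they were (z of lid in the frame of processor below 0.1275 m and horizontal distance between lid_notch and pin below 0.009 m and angle between lid's own z axis and vertical below 0.04 rad and linear speed of lid below 0.02 m/s and distance of each of mug, jar, pot from where it was at the start of the episode below 0.02 m and angle between each of mug, jar, pot's own z axis and vertical below 0.2 rad); the robot touches nothing.
It fails at once if the lid is lifted (more than 6 mm above where it lay) or tipped by more than 0.3 rad (z of lid in the frame of processor above 0.1405 m or angle between lid's own z axis and vertical above 0.3 rad).
It fails at once if the rib is pinched: the fingers press on both of its flanks at once (over 1 N each) (contact force between each of lid_c0, lid_c1 and the fingers above 1 N).
It fails at once if the mug is moved more than 20 mm or tipped (distance of mug from where it was at the start of the episode above 0.02 m or angle between mug's own z axis and vertical above 0.2 rad).
It fails at once if the jar is moved more than 20 mm or tipped (distance of jar from where it was at the start of the episode above 0.02 m or angle between jar's own z axis and vertical above 0.2 rad).
It fails at once if the sugar pot is moved more than 20 mm or tipped (distance of pot from where it was at the start of the episode above 0.02 m or angle between pot's own z axis and vertical above 0.2 rad).
It also fails if it takes over 51 s, if anything falls off the work surface, if the arm or the gripper's body presses on something with over 40 N, if the wrist force passes 120 N, or if a joint passes its speed limit or range.

## Working session

There is one attempt and no reset: what is moved stays moved. The work goes in short steps, Python scripts to look and compute and a shell command to move; the robot and the scene stay as the last step left them, time stands still between calls to the robot, and variables do not carry over. Pictures are saved under pics/ and viewed, about 8 in all and at most 12, crops included, and the job is handed in when it is done.

```bash
mkdir -p pics; python3 - <<'E'
from workcell import get_obs, optics, ctrl
import cv2,numpy as np
for n in ["top","side"]:
    im=optics.get_image(n); cv2.imwrite(f"pics/{n}0.png",cv2.cvtColor(im,cv2.COLOR_RGB2BGR))
    c=optics.calibration(n); print(n,np.round(c["intrinsics"],1).tolist(),np.round(c["cam_to_world"],3).tolist(), [k for k in c])
a=[cv2.imread(f"pics/{n}0.png") for n in["top","side"]]
cv2.imwrite("pics/both.png",cv2.resize(np.vstack(a),(450,675))[:600] if 0 else np.hstack(a)[:, :])
o=get_obs();print({k:np.round(v,3).tolist() for k,v in o.items()})
E
```

```text
top [[388.6, 0.0, 260.6], [0.0, 388.6, 194.8], [0.0, 0.0, 1.0]] [[0.01, 0.994, -0.105, 506.32], [-1.0, 0.011, 0.007, 66.961], [0.009, 0.105, 0.994, 1011.219], [0.0, 0.0, 0.0, 1.0]] ['intrinsics', 'cam_to_world']
side [[392.7, 0.0, 252.0], [0.0, 392.7, 197.3], [0.0, 0.0, 1.0]] [[0.93, 0.282, -0.234, 388.251], [-0.366, 0.681, -0.635, -465.449], [-0.019, 0.676, 0.736, 752.952], [0.0, 0.0, 0.0, 1.0]] ['intrinsics', 'cam_to_world']
{'t': 0.1, 'qpos': [1.175, 0.424, 1.631, -0.0, 1.089, -0.019], 'qvel': [-0.001, -0.002, -0.001, -0.0, 0.002, -0.0], 'joint_torque': [0.0, -54.561, -27.432, 0.065, 0.019, -0.0], 'ee_pos': [229.731, 580.703, 221.966], 'orientation': [-0.588, -3.086, 0.002], 'ft_force': [0.246, 0.353, 0.123], 'moment': [0.004, -0.004, -0.015], 'width': 87.928}
```

View pics/top0.png

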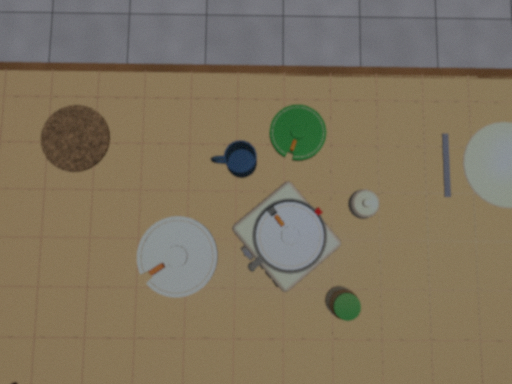

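View pics/side0.png

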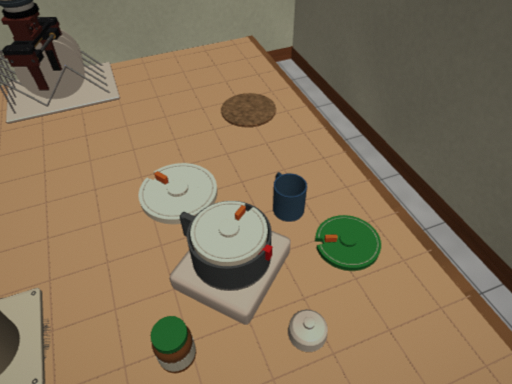

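Candidates in the top view are the green lid (298,133), the large cream lid lying on the table (177,257), and the cream lid in the bowl (290,236). The one in the bowl is meant: it isn't green and it is the smaller of the two cream ones. The rib is near (279,220), the dark notch near (272,211), and the red pin mark at (318,211). The mug is at (240,159), the jar at (346,306) and the pot at (365,204). Next I'll measure and confirm with a crop.

```bash
cat > h.py <<'E'
import cv2,numpy as np
from workcell import get_obs, optics, ctrl
def ray(c,uv,z):
    K=c["intrinsics"];T=np.array(c["cam_to_world"])
    p=np.linalg.solve(np.array(K),[uv[0],uv[1],1.]);d=T[:3,:3]@[p[0],-p[1],-p[2]];o=T[:3,3]
    return (o+d*(z-o[2])/d[2])
def cent(m): 
    n,l,s,c=cv2.connectedComponentsWithStats(m.astype(np.uint8));return [(int(s[i,4]),c[i].round(1).tolist()) for i in range(1,n) if s[i,4]>=8]
def masks(im):
    h=cv2.cvtColor(im,cv2.COLOR_RGB2HSV);H,S,V=[h[...,i].astype(int) for i in range(3)]
    return dict(red=((H<4)|(H>175))&(S>160)&(V>90),orange=(H>=5)&(H<13)&(S>160)&(V>120))
E
python3 - <<'E'
from h import *
for n in["top","side"]:
    im=cv2.cvtColor(cv2.imread(f"pics/{n}0.png"),cv2.COLOR_BGR2RGB);c=optics.calibration(n)
    for k,m in masks(im).items():
        for a,uv in cent(m): print(n,k,a,uv,{z:ray(c,uv,z)[:2].round(1).tolist() for z in (132,157,166)})
    if n=="top":
        sub=im[190:285,240:340]
        cv2.imwrite("pics/crop.png",cv2.resize(cv2.cvtColor(sub,cv2.COLOR_RGB2BGR),None,fx=6,fy=6,interpolation=cv2.INTER_CUBIC))
        hsv=cv2.cvtColor(im,cv2.COLOR_RGB2HSV)
        m=(hsv[...,1]<60)&(hsv[...,2]>110)
        n2,l,s,cc=cv2.connectedComponentsWithStats(m.astype(np.uint8))
        for uv in [(290,250),(368,210),]:
            i=l[uv[1],uv[0]];
            cs,_=cv2.findContours((l==i).astype(np.uint8),0,1);ci=cv2.minEnclosingCircle(cs[0])
            print(uv,s[i],ci,ray(c,ci[0],148.5))
        for nm,uv,z in [("mug",(241,158),90),("jar",(347,306),100),("pot",(366,203),60)]: print(nm,ray(c,uv,z).round())
E
```

```text
top red 22 [317.7, 211.1] {132: [563.9, -69.5], 157: [562.3, -65.6], 166: [561.7, -64.2]}
(290, 250) [ 256  202   68   68 3523] ((289.67626953125, 235.52157592773438), 34.13771057128906) [508.14855866  -4.67247496 148.5       ]
(368, 210) [353 189  27  29 574] ((365.0, 203.0), 14.31792163848877) [ 582.10657156 -172.7866268   148.5       ]
mug [693. 108.  90.]
jar [ 349. -141.  100.]
pot [ 590. -200.   60.]
side red 84 [267.9, 250.8] {132: [563.2, -70.8], 157: [556.1, -86.7], 166: [553.6, -92.4]}
side orange 57 [161.2, 176.1] {132: [418.9, 209.5], 157: [417.7, 182.4], 166: [417.3, 172.6]}
side orange 60 [240.0, 211.0] {132: [548.6, 43.2], 157: [542.1, 22.7], 166: [539.8, 15.4]}
side orange 61 [330.6, 237.5] {132: [688.7, -88.2], 157: [676.6, -103.4], 166: [672.3, -108.9]}
```

View pics/crop.png

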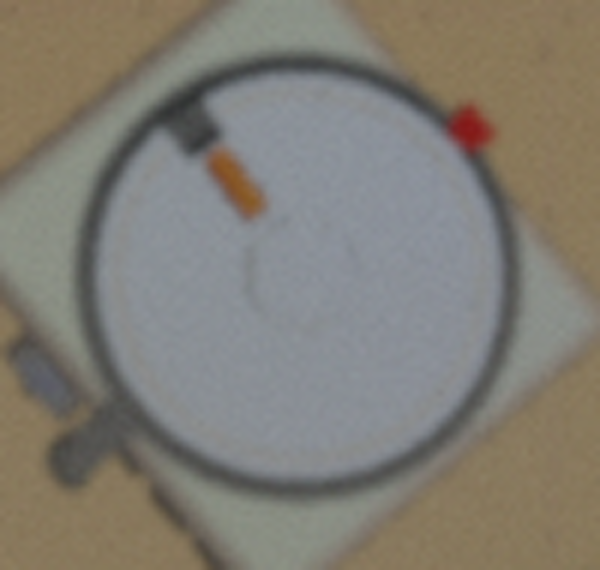

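The crop confirms the lid in the bowl. The notch (crop 190,125) lies at about 35° in world, the rib at about 34°, and the pin at about -50°. The axis is at about (508,-5). So I'll turn it about -85° (clockwise from above), pushing on the rib's CCW flank with the fingers closed.

```bash
cat > plan.py <<'E'
import sys; from h import *
from scipy.spatial.transform import Rotation as R
# args: groups "x,y,z,a" (a: world angle of tool x, deg): delta in present tool frame
o=get_obs();r=R.from_rotvec(o["orientation"]);M=r.as_matrix()
print("t",round(o["t"],2),"p",np.round(o["ee_pos"],1),"a",np.degrees(np.arctan2(M[1,0],M[0,0])).round(1),"F",np.round(o["ft_force"],1),"w",round(float(o["width"]),1),"q6",round(o["qpos"][5],2))
for g in sys.argv[1:]:
    x,y,z,a=map(float,g.split(","));a=np.radians(a)
    T=np.array([[np.cos(a),np.sin(a),0],[np.sin(a),-np.cos(a),0],[0,0,-1]])
    print("tr",(M.T@(np.array([x,y,z])-o["ee_pos"])).round(1).tolist(),"rot",R.from_matrix(M.T@T).as_rotvec().round(3).tolist())
E
python3 plan.py 528,43,215,214
```

```text
t 0.1 p [229.7 580.7 222. ] a 158.4 F [0.2 0.4 0.1] w 87.9 q6 -0.02
tr [-475.2, -390.2, 7.5] rot [-0.001, -0.001, -0.97]
```

```bash
python3 -m jog '{"delta_rot":[[0,0,0],[0,0,0],[0,0,0],[0,0,0],[0,0,0]],"translation":[[-38,-31,0],[-76,-62,0],[-114,-94,0],[-152,-125,0],[-190,-156,0]],"hand":[-1,-1,-1,-1,-1]}'
python3 -m jog '{"delta_rot":[[0,0,0],[0,0,0],[0,0,0],[0,0,0],[0,0,0]],"translation":[[-38,-31,0],[-76,-62,0],[-114,-94,0],[-152,-125,0],[-190,-156,0]],"hand":[-1,-1,-1,-1,-1]}'
python3 -m jog '{"delta_rot":[[0,0,-0.14],[0,0,-0.28],[0,0,-0.42],[0,0,-0.56],[0,0,-0.7]],"translation":[[-30,-26,2],[-60,-52,4],[-95,-78,7],[-95,-78,7],[-95,-78,7]],"hand":[-1,-1,-1,-1,-1]}'
python3 -m jog '{"delta_rot":[[0,0,-0.14],[0,0,-0.27],[0,0,-0.27],[0,0,-0.27]],"translation":[[0,0,0],[0,0,0],[0,0,0],[0,0,0]],"hand":[-1,-1,-1,-1]}'
python3 - <<'E'
from h import *
c=optics.calibration("wrist");im=optics.get_image("wrist");cv2.imwrite("pics/w1.png",cv2.cvtColor(im,cv2.COLOR_RGB2BGR))
for k,m in masks(im).items():
    for a,uv in cent(m): print(k,a,uv,{z:ray(c,uv,z)[:2].round(1).tolist() for z in (140,157,166)})
E
python3 plan.py 528,43,215,214
```

```text
t: 0.6
ee_pos: [349.6, 364.3, 222.5]
orientation: [-0.588, -3.086, 0.001]
ft_force: [0.7, 0.4, 0.7]
width: 51.2
t: 1.1
ee_pos: [468.9, 149.3, 222.7]
orientation: [-0.588, -3.086, -0.0]
ft_force: [0.9, 0.6, 0.3]
width: 11.0
t: 1.6
ee_pos: [528.3, 42.2, 215.1]
orientation: [0.51, -3.099, -0.0]
ft_force: [-0.5, 0.5, 0.3]
width: 0.2
t: 2.0
ee_pos: [528.0, 43.7, 215.5]
orientation: [0.913, -3.006, -0.0]
ft_force: [0.3, -1.0, -0.1]
width: 0.7
red 266 [116.0, 157.8] {140: [564.4, -71.8], 157: [557.9, -66.2], 166: [554.5, -63.3]}
t 2.05 p [528.   43.8 215.5] a -146.2 F [-0.4  0.7  0.9] w 0.5 q6 -2.1
tr [0.4, -0.7, 0.5] rot [0.0, -0.0, -0.003]
```

View pics/w1.png

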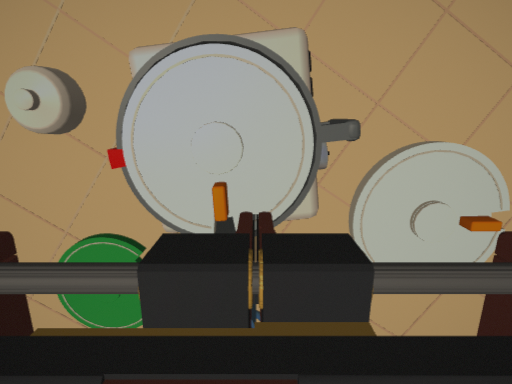

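The wrist view shows the rib from (219,183) to (222,220), the boss centre at (217,147), the red mark at (116,158), and the closed fingers at about (255,230), right beside the rib on its CCW side.

```bash
python3 - <<'E'
from h import *
c=optics.calibration("wrist")
b=ray(c,(217,147),156.5)[:2];l=ray(c,(219.5,139),148.5)[:2]
r1=ray(c,(220,183),166.5)[:2];r2=ray(c,(221.5,211),166.5)[:2];p=ray(c,(119,157),140)[:2]
print("boss",b,"lid",l,"rib in/out",r1,r2)
for C in (b,l):
  for q in (r1,r2,p): d=q-C;print(np.hypot(*d).round(1),np.degrees(np.arctan2(d[1],d[0])).round(1))
E
# standing-off point: radius 43, rib angle 34, tangential 25
python3 plan.py 529.7,40.0,153,214
```

```text
boss [508.18565101  -6.44749335] lid [503.06340147  -8.54941424] rib in/out [528.08777288  10.1361919 ] [546.05401793  22.77966482]
25.9 39.8
47.8 37.7
83.6 -49.5
31.2 36.7
53.2 36.1
85.5 -45.9
t 2.05 p [528.   43.8 215.5] a -146.2 F [-0.4  0.7  0.9] w 0.5 q6 -2.1
tr [0.6, -4.1, 62.5] rot [0.0, -0.0, -0.003]
```

```bash
python3 -m jog '{"delta_rot":[[0,0,0],[0,0,0],[0,0,0],[0,0,0]],"translation":[[0,0,25],[0,0,48],[0,0,61],[0,0,61]],"hand":[-1,-1,-1,-1]}'
python3 -m jog '{"delta_rot":[[0,0,0],[0,0,0],[0,0,0],[0,0,0]],"translation":[[0,-4,0],[0,-8,0],[0,-10,0],[0,-10,0]],"hand":[-1,-1,-1,-1]}'
python3 -m jog '{"delta_rot":[[0,0,0.07],[0,0,0.14],[0,0,0.21],[0,0,0.28],[0,0,0.35]],"translation":[[-1.2,-3.1,0],[-2.2,-6.3,0],[-2.9,-9.6,0],[-3.4,-12.9,0],[-3.7,-16.2,0]],"hand":[-1,-1,-1,-1,-1]}'
python3 - <<'E'
from h import *
im=optics.get_image("wrist");cv2.imwrite("pics/w2.png",cv2.cvtColor(im,cv2.COLOR_RGB2BGR))
E
python3 plan.py
```

```text
t: 2.45
ee_pos: [526.9, 43.7, 153.0]
orientation: [0.915, -3.002, -0.001]
ft_force: [0.0, -0.0, -0.3]
width: 0.2
t: 2.85
ee_pos: [534.4, 35.1, 155.4]
orientation: [-0.917, 3.003, -0.001]
ft_force: [-0.3, -0.2, -0.5]
width: 0.5
t: 3.35
ee_pos: [545.9, 24.1, 155.0]
orientation: [-0.376, 3.119, 0.0]
ft_force: [-1.6, 1.3, 0.7]
width: 0.7
t 3.4 p [546.2  23.8 155.1] a -166.4 F [0.1 0.5 0.5] w 0.6 q6 -1.79
```

View pics/w2.png

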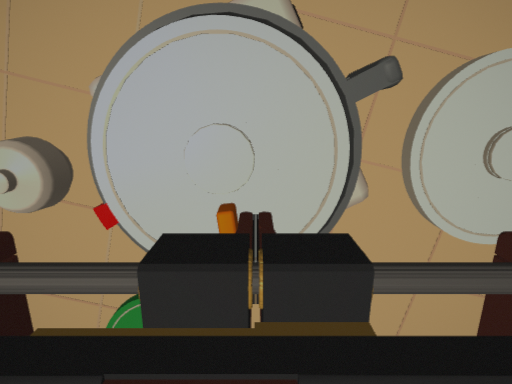

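The rib (227,218) sits just against the fingers and has turned with them, and the red mark is at (105,215). I'll continue the arc.

```bash
for i in 1 ; do
python3 -m jog '{"delta_rot":[[0,0,0.07],[0,0,0.14],[0,0,0.21],[0,0,0.28],[0,0,0.35]],"translation":[[-1.2,-3.1,0],[-2.2,-6.3,0],[-2.9,-9.6,0],[-3.4,-12.9,0],[-3.7,-16.2,0]],"hand":[-1,-1,-1,-1,-1]}'
done
python3 -m jog '{"delta_rot":[[0,0,0.07],[0,0,0.14],[0,0,0.21],[0,0,0.28],[0,0,0.35]],"translation":[[-1.2,-3.1,0],[-2.2,-6.3,0],[-2.9,-9.6,0],[-3.4,-12.9,0],[-3.7,-16.2,0]],"hand":[-1,-1,-1,-1,-1]}'
python3 -m jog '{"delta_rot":[[0,0,0.07],[0,0,0.14],[0,0,0.21],[0,0,0.21]],"translation":[[-1.2,-3.1,0],[-2.2,-6.3,0],[-2.9,-9.6,0],[-2.9,-9.6,0]],"hand":[-1,-1,-1,-1]}'
python3 - <<'E'
from h import *
for n in["wrist","top","side"]:
    c=optics.calibration(n);im=optics.get_image(n);cv2.imwrite(f"pics/{n}3.png",cv2.cvtColor(im,cv2.COLOR_RGB2BGR))
    for k,m in masks(im).items():
        for a,uv in cent(m): print(n,k,a,uv,{z:ray(c,uv,z)[:2].round(1).tolist() for z in (140,160,166)})
E
python3 plan.py
```

```text
t: 3.9
ee_pos: [553.3, 9.4, 155.0]
orientation: [0.17, 3.137, 0.0]
ft_force: [-0.8, 2.0, 1.6]
width: 0.6
t: 4.4
ee_pos: [555.4, -7.2, 155.0]
orientation: [0.714, 3.059, 0.001]
ft_force: [0.1, 0.7, 0.9]
width: 0.4
t: 4.8
ee_pos: [553.7, -17.3, 155.0]
orientation: [1.028, 2.968, 0.0]
ft_force: [1.1, -0.1, 0.7]
width: 0.6
side red 91 [267.8, 251.3] {140: [560.3, -76.8], 160: [554.7, -89.5], 166: [553.0, -93.3]}
side orange 67 [161.3, 176.6] {140: [418.4, 199.2], 160: [417.4, 177.5], 166: [417.1, 171.0]}
side orange 63 [330.4, 237.5] {140: [684.5, -92.9], 160: [674.8, -105.1], 166: [671.9, -108.7]}
t 4.95 p [553.7 -17.1 154.8] a 141.9 F [-0.1 -0.2 -0.3] w 0.6 q6 -0.96
```

View pics/wrist3.png

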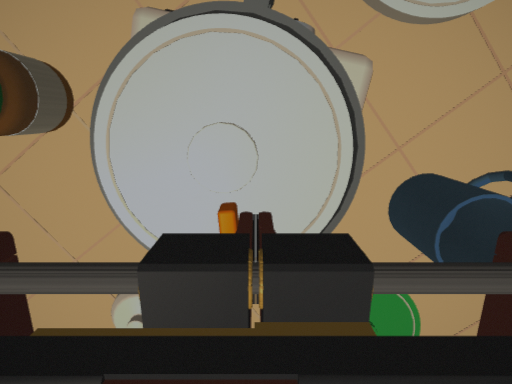

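The rib (228,218) is still against the fingers, with phi about -38°. I'll go 11° more, then back off, lift and look.

```bash
python3 -m jog '{"delta_rot":[[0,0,0.07],[0,0,0.14],[0,0,0.19],[0,0,0.19]],"translation":[[-1.2,-3.1,0],[-2.2,-6.3,0],[-2.7,-8.7,0],[-2.7,-8.7,0]],"hand":[-1,-1,-1,-1]}'
python3 plan.py
python3 -m jog '{"delta_rot":[[0,0,0],[0,0,0],[0,0,0],[0,0,0],[0,0,0]],"translation":[[0,8,0],[0,10,-25],[-20,10,-65],[-40,10,-100],[-40,10,-100]],"hand":[-1,-1,-1,-1,-1]}'
python3 - <<'E'
from h import *
for n in["wrist"]:
    c=optics.calibration(n);im=optics.get_image(n);np.savez("pics/w4.npz",K=c["intrinsics"],T=c["cam_to_world"]);cv2.imwrite(f"pics/{n}4.png",cv2.cvtColor(im,cv2.COLOR_RGB2BGR))
    for k,m in masks(im).items():
        for a,uv in cent(m): print(n,k,a,uv,{z:ray(c,uv,z)[:2].round(1).tolist() for z in (140,160,166)})
E
python3 plan.py
```

```text
t: 5.35
ee_pos: [550.4, -25.6, 154.7]
orientation: [1.304, 2.858, 0.0]
ft_force: [-0.0, 0.8, -0.2]
width: 0.4
t 5.35 p [550.4 -25.6 154.7] a 131.0 F [-0.   0.8 -0.2] w 0.4 q6 -0.78
t: 5.85
ee_pos: [588.9, -50.5, 260.1]
orientation: [1.299, 2.849, 0.005]
ft_force: [0.2, 0.0, -0.6]
width: 0.1
wrist red 326 [224.2, 175.2] {140: [560.8, -66.3], 160: [559.6, -61.8], 166: [559.3, -60.5]}
t 5.9 p [586.6 -49.7 257.2] a 131.0 F [ 0.1  0.2 -1.2] w 0.7 q6 -0.82
```

View pics/wrist4.png

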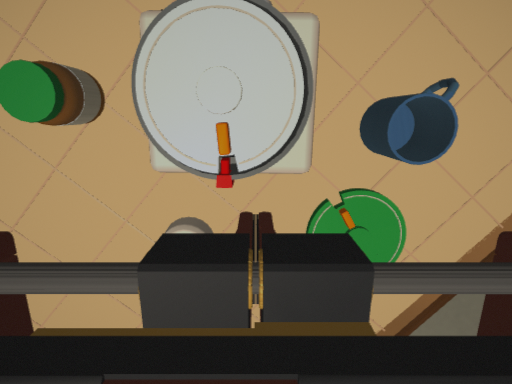

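The red pin (225,167) is visible inside the notch (about 218–237, row 160). An enlarged crop will give the offset.

```bash
python3 - <<'E'
import cv2
im=cv2.imread("pics/wrist4.png")[70:195,175:275]
cv2.imwrite("pics/crop4.png",cv2.resize(im,None,fx=4.7,fy=4.7,interpolation=cv2.INTER_CUBIC))
E
```

```text
(no output)
```

View pics/crop4.png

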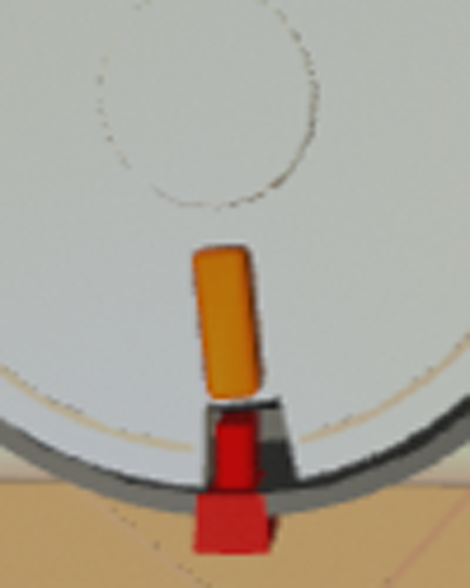

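```bash
python3 - <<'E'
from h import *
d=np.load("pics/w4.npz");c=dict(intrinsics=d["K"],cam_to_world=d["T"])
f=lambda x,y,z:ray(c,(175+x/4.7,70+y/4.7),z)[:2]
C=f(211,101,156.5);print("boss",C)
ang=lambda q:np.degrees(np.arctan2(*(q-C)[::-1])).round(1)
print("rib",ang(f(222,250,166.5)),ang(f(233,396,166.5)),"rib dir",(lambda v:np.degrees(np.arctan2(v[1],v[0])).round(1))(f(233,396,166.5)-f(222,250,166.5)))
print("notch edges",[ang(f(*p,148.5)) for p in((207,405),(282,402),(205,480),(296,480))])
print("pin",[ang(f(*p,133.5)) for p in((236,425),(236,480))],"mark",ang(f(232,496,140)))
E
python3 plan.py 550.4,-25.6,155,131 548.8,-28.7,155,131
```

```text
boss [509.83400752  -7.68911706]
rib -44.1 -45.1 rib dir -46.2
notch edges [np.float64(-52.5), np.float64(-37.5), np.float64(-52.4), np.float64(-38.0)]
pin [np.float64(-48.3), np.float64(-48.7)] mark -48.9
t 5.9 p [586.6 -49.7 257.2] a 131.0 F [ 0.1  0.2 -1.2] w 0.7 q6 -0.82
tr [42.3, -11.9, 102.0] rot [0.004, 0.004, -0.001]
tr [41.0, -15.2, 102.0] rot [0.004, 0.004, -0.001]
```

Notch at -45.1°, pin at -48.6°. It needs another 3.5° clockwise, after which I go over the boss.

```bash
python3 -m jog '{"delta_rot":[[0,0,0],[0,0,0],[0,0,0],[0,0,0],[0,0,0]],"translation":[[20,0,35],[40,0,75],[40,0,100],[40,-6,100],[40,-10,100]],"hand":[-1,-1,-1,-1,-1]}'
python3 -m jog '{"delta_rot":[[0,0,0.03],[0,0,0.06],[0,0,0.06],[0,0,0.06]],"translation":[[-0.6,-1.4,0],[-1.1,-2.7,0],[-1.1,-2.7,0],[-1.1,-2.7,0]],"hand":[-1,-1,-1,-1]}'
python3 plan.py
python3 -m jog '{"delta_rot":[[0,0,0],[0,0,0],[0,0,0],[0,0,0],[0,0,0]],"translation":[[0,8,0],[0,10,-25],[-20,10,-65],[-40,10,-100],[-40,10,-100]],"hand":[-1,-1,-1,-1,-1]}'
python3 - <<'E'
from h import *
c=optics.calibration("wrist");im=optics.get_image("wrist");np.savez("pics/w5.npz",K=c["intrinsics"],T=c["cam_to_world"])
b=cv2.cvtColor(im,cv2.COLOR_RGB2BGR)[70:195,175:275]
cv2.imwrite("pics/crop5.png",cv2.resize(b,None,fx=4.7,fy=4.7,interpolation=cv2.INTER_CUBIC))
E
python3 plan.py
```

```text
t: 6.4
ee_pos: [549.4, -25.5, 154.0]
orientation: [-1.302, -2.856, 0.001]
ft_force: [0.3, 0.7, 0.7]
width: 0.6
t: 6.8
ee_pos: [549.7, -28.5, 155.5]
orientation: [1.39, 2.816, 0.001]
ft_force: [1.0, -0.1, -0.5]
width: 0.8
t 6.8 p [549.7 -28.5 155.5] a 127.5 F [ 1.  -0.1 -0.5] w 0.8 q6 -0.73
t: 7.3
ee_pos: [586.0, -55.3, 260.2]
orientation: [1.387, 2.808, 0.005]
ft_force: [-0.0, -0.2, 1.0]
width: 0.3
t 7.35 p [583.7 -54.5 257.3] a 127.4 F [ 0.2  0.1 -1. ] w 0.6 q6 -0.77
```

View pics/crop5.png

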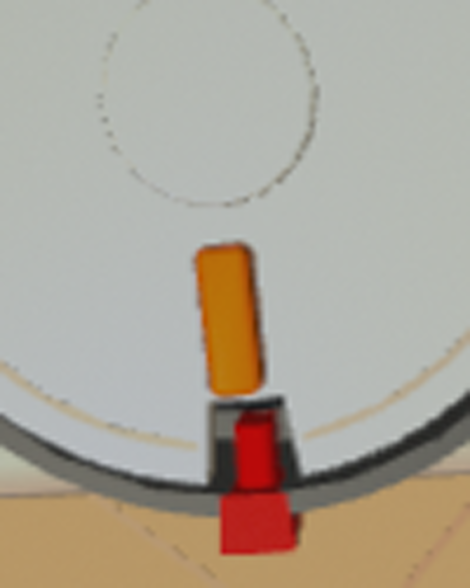

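The pin is now centred in the notch: notch centre at about 250 px against pin about 252 px with parallax corrected. Moving over the boss to press.

```bash
python3 plan.py 508.7,-6,170,127.5
python3 -m jog '{"delta_rot":[[0,0,0],[0,0,0],[0,0,0],[0,0,0],[0,0,0]],"translation":[[40,-14,20],[83,-29,40],[83,-29,75],[83,-29,85],[83,-29,85]],"hand":[-1,-1,-1,-1,-1]}'
python3 plan.py 508.7,-6,160,127.5
```

```text
t 7.35 p [583.7 -54.5 257.3] a 127.4 F [ 0.2  0.1 -1. ] w 0.6 q6 -0.77
tr [84.4, -30.4, 86.8] rot [0.004, 0.004, -0.001]
t: 7.85
ee_pos: [506.6, -5.4, 167.8]
orientation: [-1.388, -2.814, 0.003]
ft_force: [0.3, -0.0, 0.8]
width: 0.4
t 7.85 p [506.6  -5.4 167.8] a 127.5 F [ 0.3 -0.   0.8] w 0.4 q6 -0.69
tr [-1.8, 1.3, 7.8] rot [-0.003, -0.003, -0.0]
```

```bash
python3 -m jog '{"delta_rot":[[0,0,0],[0,0,0],[0,0,0]],"translation":[[0,0,8],[0,0,13],[0,0,15]],"hand":[-1,-1,-1]}'
python3 -m jog '{"delta_rot":[[0,0,0],[0,0,0],[0,0,0]],"translation":[[0,0,1],[0,0,2],[0,0,3]],"hand":[-1,-1,-1]}'
python3 -m jog '{"delta_rot":[[0,0,0],[0,0,0],[0,0,0]],"translation":[[0,0,1],[0,0,2],[0,0,3]],"hand":[-1,-1,-1]}'
```

```text
t: 8.15
ee_pos: [508.6, -5.9, 154.9]
orientation: [1.39, 2.816, 0.001]
ft_force: [-0.4, 0.6, 5.3]
width: 0.5
t: 8.45
ee_pos: [508.5, -5.9, 152.5]
orientation: [1.39, 2.816, 0.001]
ft_force: [-1.4, -1.3, 4.9]
width: 0.5
t: 8.75
ee_pos: [508.5, -5.9, 149.5]
orientation: [1.39, 2.816, 0.001]
ft_force: [-0.6, -1.2, 5.6]
width: 0.5
```

Going down smoothly at about 5 N. I'll finish until the force rises.

```bash
python3 -m jog '{"delta_rot":[[0,0,0],[0,0,0],[0,0,0]],"translation":[[0,0,1],[0,0,2],[0,0,2.5]],"hand":[-1,-1,-1]}'
python3 -m jog '{"delta_rot":[[0,0,0],[0,0,0],[0,0,0]],"translation":[[0,0,0.5],[0,0,1],[0,0,1]],"hand":[-1,-1,-1]}'
```

```text
t: 9.05
ee_pos: [508.6, -6.0, 147.7]
orientation: [1.39, 2.816, 0.001]
ft_force: [-3.9, -1.0, 19.2]
width: 0.6
t: 9.35
ee_pos: [508.7, -5.9, 147.7]
orientation: [1.389, 2.815, 0.001]
ft_force: [-6.8, -2.1, 23.4]
width: 0.8
```

Stopped hard at z 147.7, where 147.5 is expected for home. Lifting clear and checking.

```bash
python3 -m jog '{"delta_rot":[[0,0,0],[0,0,0],[0,0,0],[0,0,0],[0,0,0]],"translation":[[0,0,-10],[0,0,-35],[-25,0,-75],[-60,0,-110],[-75,25,-113]],"hand":[-1,-1,-1,-1,-1]}'
python3 -m jog '{"delta_rot":[[0,0,0],[0,0,0]],"translation":[[0,0,0],[0,0,0]],"hand":[-1,-1]}'
python3 - <<'E'
from h import *
P={}
for n in["wrist","side"]:
    im=optics.get_image(n);P[n]=cv2.cvtColor(im,cv2.COLOR_RGB2BGR)
a=cv2.resize(P["wrist"][70:195,165:275],None,fx=4.5,fy=4.5,interpolation=cv2.INTER_CUBIC)
b=cv2.resize(P["side"],(300,225))
b=np.vstack([b,np.zeros((a.shape[0]-225,300,3),np.uint8)])
cv2.imwrite("pics/fin.png",np.hstack([a,b]))
E
python3 plan.py
```

```text
t: 9.85
ee_pos: [576.1, -52.9, 263.8]
orientation: [1.39, 2.808, 0.003]
ft_force: [1.3, -0.3, -0.2]
width: 0.4
t: 10.05
ee_pos: [572.9, -50.0, 257.8]
orientation: [-1.39, -2.816, 0.0]
ft_force: [0.7, -0.0, -0.4]
width: 0.5
t 10.15 p [571.9 -49.7 257.3] a 127.5 F [-0.2 -0.2  0.1] w 0.5 q6 -0.76
```

View pics/fin.png

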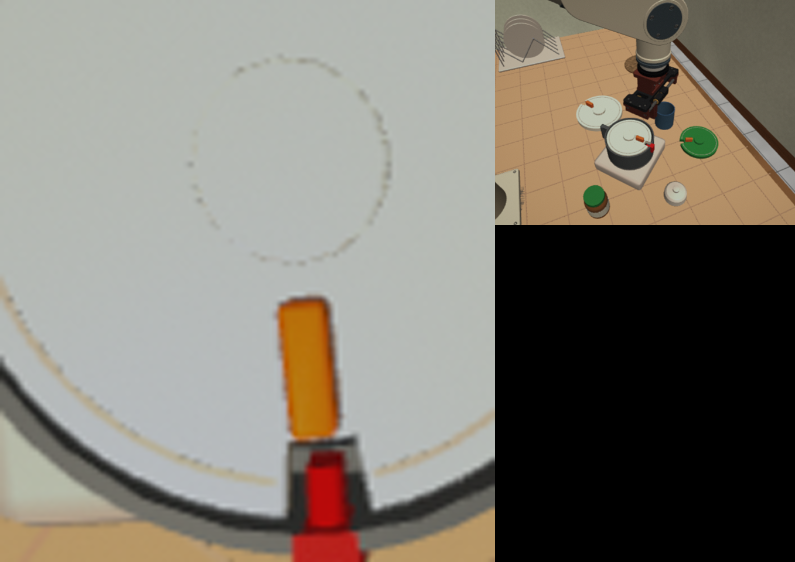

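The pin stands in the middle of the notch (326,490 in the crop). The lid sits down at the rim, mug, jar and pot are upright in their places, and the hand is clear.

```bash
python3 -c "
from workcell import ctrl
print(ctrl.close_job())"
```

```text
the job is handed in; nothing more can be done
None
```

The food processor is closed as far as my checks show, and the job is handed in at about 10 s of robot time; no verdict was reported. I pushed the lid's rib about 85° clockwise with closed fingertips. A look from above then showed the notch 3.5° short of the pin, so I nudged it on until the pin stood mid-notch. I then pressed on the boss.

- **Lid down:** it moved down at about 5 N, a little under the stated 7–10 N. It stopped hard at 23 N with the fingertips at 147.7 mm, against 147.5 mm expected when fully home.
- **Final pictures:** these were judged by eye, not measured. The pin sits in the notch, and mug, jar and sugar pot stand upright and look unmoved.
- **Hand:** it is clear at a height of 257 mm, and the wrist force is about zero.

No check failed. The colour mask for the rib found nothing in the wrist view and missed it in the top view, so I read the rib and notch positions from enlarged crops. My estimates of the bowl's axis differed by 2 to 3 mm between views.

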